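Snap the refill pod home in the cream jar

TASK

The refill pod is standing proud in the mouth of the marble cream jar. Pick up the wooden presser, use its flat foot to press the pod straight down until it snaps fully home, level and flush with the jar's rim, then stand the presser upright on the oval tray and let go. Never touch the pod with the gripper itself, and leave the other things on the vanity where they stand.

Things in the scene. Friction and masses are not known exactly. Their poses are not given: they have to be found in the camera images.
- jar: White marble cream jar with a thin brass foot ring, fixed to the counter: round, 92 mm outside, 32 mm tall. Its open well is 60 mm wide and 20 mm deep (well floor 12 mm above the counter), with three spring catches in the well wall, 9 mm above the well floor. Origin: centre of its underside, on the counter; z up.
- pod_top (a point): Centre of the flat, foil-covered top of the refill pod, a white plastic disc 57 mm wide and 20 mm tall with a groove round its side. It starts level and centred in the mouth of the jar's well, lying on the catches with its top about 11 mm above the jar's rim. Pressed down at its centre with about 5 to 9 N it snaps past the catches and then lies on the well floor, its top level with the rim (32 mm above the counter) and held there. z points out of the top.
- presser_mid (a point): Centre, half-way up (37.5 mm above its underside), of the presser: a mushroom-like tool upside down, standing on a flat round grey silicone-faced foot 44 mm wide and 10 mm thick, from which rises a straight round light-wood handle 24 mm thick, to a total height of 75 mm. 130 g. It stands upright on the counter; z is along the handle, upwards.
- tray_spot (a point): Middle of the free end of the fixed oval glass tray with a brass rim, on the tray's floor, 5 mm above the counter. The tray is 260 mm long and 170 mm wide over its rim, which is 12 mm tall; this point lies 50 mm from the tray's centre, along the tray's -x, and at least 60 mm from the rim. x runs along the tray's long axis, towards the violet bottle, z up.
- violet: Violet glass bottle with a brass cap, 48 mm wide, 85 mm tall, loose, standing on the other end of the tray, about 110 mm from the tray's free spot. Origin: centre of its underside. Leave it alone.
- cone: White ceramic ring cone, 56 mm wide at the foot, 70 mm tall, loose, standing on the counter 110 mm or more from the presser. Origin: centre of its underside. Leave it alone.
- brushes: Grey hard silicone brush holder, 72 mm wide, 90 mm tall, with brushes up to 185 mm, loose. Origin: centre of its underside. Leave it alone.
Mind the look-alikes: they are no part of the job. What is meant by the jar is not turquoise, and is the smaller of those in its own colour. There is more than one size of the part that bears pod_top; the job needs the larger.

How it is judged (in metres and radians):
On the way, in this order (a step that is already met when the one before it is completed fails the run):
1. the presser is held by the fingers, lifted at least 20 mm off the counter (contact force between the fingers and presser above 0.5 N and height (world z) of presser_mid above 0.0575 m), for 0.1 s.
2. the held presser bears on the pod and the pod is down, its top within 2.5 mm of the jar's rim height (contact force between presser and pod above 0.5 N and contact force between the fingers and presser above 0.5 N and z of pod_top in the frame of jar below 0.0345 m and horizontal distance between pod_top and jar below 0.004 m), for 0.05 s.
At the end, for the whole second after the job is handed in: The pod lies in the jar's well with its top within 2.5 mm of the rim height, within 4 mm of the well's axis and level to 0.06 rad; the presser stands upright (within 0.08 rad), at rest and released, on the floor of the oval tray (z of pod_top in the frame of jar below 0.0345 m and horizontal distance between pod_top and jar below 0.004 m and angle between pod_top's own z axis and vertical below 0.06 rad and angle between presser_mid's own z axis and vertical below 0.08 rad and height (world z) of presser_mid between 0.038 and 0.047 m and horizontal distance between presser_mid and tray_spot below 0.15 m and contact force between presser and tray above 0.2 N and linear speed of presser below 0.02 m/s and contact force between the fingers and presser below 0.1 N); the robot touches nothing.
It fails at once if the gripper's fingers touch the pod (contact force between the fingers and pod above 0.5 N).
It fails at once if the violet bottle, ring cone or brush holder is moved more than 25 mm (distance of any of violet, cone, brushes from where it was at the start of the episode above 0.025 m).
It fails at once if the violet bottle, ring cone or brush holder is tipped over (angle between any of violet, cone, brushes's own z axis and vertical above 0.5 rad).
It also fails if it takes over 51 s, if anything falls off the work surface, if the arm or the gripper's body presses on something with over 40 N, if the wrist force passes 120 N, or if a joint passes its speed limit or range.

ROBOT

A 6-joint arm with a two-finger parallel gripper is mounted at the origin on the work surface. World frame = base frame: x ahead of the robot, y to its left, z up, the work surface at z = 0. Lengths are in mm, angles in degrees, forces in N, time in s.
With the tool pointing down it reaches from about 275 to 975 mm from the base axis. Payload 8.4 kg.
Tool frame: the origin (TCP) lies at the very end of the fingers, on their centre line; the grasp point (between the pads) lies 19 mm behind it; z points along the fingers, y is the line along which they close (so a half turn about z gives the same grasp; the last joint's range is limited). The gripper opens to 92 mm and grips with 3 to 60 N. Pads are 20 mm wide; open, the fingers measure 128 mm over their backs; the gripper's body (75 mm by 189 mm) begins 69 mm behind the grasp point.
Start: joints at [65.008, 20.225, 93.587, -0, 66.188, -0.138], TCP at [262.7, 567.112, 214.583] pointing down, gripper open.
Joint ranges: [-150.9, 150.9], [-52.94, 120.26], [3.33, 152.33], [-74.26, 254.26], [0, 154.13], [-172.89, 172.89]. Speed limits (degrees/s): [127.2, 127.2, 159.86, 180, 180, 180].

INTERFACE

Orientations are given as [roll, pitch, yaw] about the fixed x, y, z axes, in that order (R = Rz(yaw) Ry(pitch) Rx(roll)).
In Python, from rig import telemetry, eyes, r gives the robot as it stands. The module is installed in compiled form; this text tells all that it offers.
- The arm moves only by the tool servo_tool, never from a script. Its argument "plan" is one flat list of numbers, 7 for each row, row after row: the closure, from 0 (fully open) to 1 (shut), then the shift along the tool's x, y, z in units of 40 mm (1.0 is 40 mm), then the turn, a rotation vector about the tool's x, y, z in units of 90 degrees (1.0 is 90 degrees). In form: [gripper, tx, ty, tz, rx, ry, rz, gripper, tx, ty, tz, rx, ry, rz, ...]. A call has exactly 10 rows; each row shifts and turns the commanded pose from where the row before left it, along the tool's axes as they then stand; what a row does not reach is not made up. A row lasts 1/12 s, in which the tool goes at most 41.7 mm and 7.16 degrees, less where a joint would pass 70% of its speed; a pose out of reach is approached as far as the arm can. A call with a number of a shift or a turn outside -1 to 1 is refused whole. A call with a gripper value outside its range is refused whole. The fingers move at their own pace and stop on an object; "force" is the grip in N (left out, the last holds). Time passes only in rows, so rows that do not move let the fingers close, or fill a call up. It gives the time, the measured TCP pose, the force, the opening and the grip force at its end, in the units of the state.
- telemetry.get_state(): the state, without advancing time (a new reading comes with each control period).
- eyes.grab_frame(name): name is "scene" or "top"; returns a dict with "image" (384x512x3 uint8, blue, green, red), "range_z" (384x512 float32, mm along the optical axis (not along the pixel's ray), 0 where there is no reading), "fovy" (degrees; the focal length in pixels is half the picture's height over the tangent of half this angle, whatever the lens; pixels are square), "cx", "cy" (the principal point, pixels), "pose" (4x4, takes a point from camera to world coordinates). Camera axes: x right, y up, looking along -z (the intrinsics and any distortion apply to the point x, -y, -z); pixel columns grow to the right and rows downward; lengths in mm; the calibration is good to about 2 mm. A picture is of the moment at which its call begins.
- r.job_done(): hands the job in; it is judged then, once.
The state is a dict: "clock": time; "joints": joint angles; "qd": joint speeds; "joint_torque": joint torques, N m; "tool_pos": TCP position; "tool_rot": TCP orientation; "contact_force": force on the tool from outside, world axes, zero at the start; "torque": the same for the moment, N m; "width": opening from 0.0 (shut) to 1.0 (fully open); "finger_force": force on a finger pad.
Only numpy, scipy, OpenCV 4.12 (cv2) and the standard library are available. Lean on these libraries where they do the work, as an engineer would, in place of code of your own. Each camera call takes 0.05 s, during which the arm holds its last target. There are 200 camera calls.

## Working session

There is one attempt and no reset: what is moved stays moved. The work goes in short steps, Python scripts to look and compute and a tool call to move; the robot and the scene stay as the last step left them, time stands still between calls to the robot, and variables do not carry over. Pictures are saved under pics/ and viewed, at most 10 in all, crops included, and the job is handed in when it is done.

Besides the shell and the picture viewer there is one more tool, called after "Emit:" as name(argument=value, ...) on one line, values as JSON. servo_tool: Moves the arm, as the interface text tells. Its arguments: {"type":"object","properties":{"plan":{"type":"array","items":{"type":"number","minimum":-1,"maximum":1}},"force":{"type":"number"}},"required":["plan"]}

```bash
mkdir -p pics
cat > h.py <<'E'
import numpy as np, cv2
from rig import telemetry, eyes, r
def grab(n):
    f=eyes.grab_frame(n); np.savez('pics/%s.npz'%n,**{k:v for k,v in f.items()}); return f
def cloud(f):
    d=f['range_z'].astype(float); h,w=d.shape; fl=h/2/np.tan(np.radians(f['fovy'])/2)
    u,v=np.meshgrid(np.arange(w),np.arange(h))
    P=np.stack([(u-f['cx'])/fl*d,-(v-f['cy'])/fl*d,-d,np.ones_like(d)],-1)
    W=(P@np.array(f['pose']).T)[...,:3]; W[d==0]=np.nan; return W
E
python3 - <<'E'
from h import *
for n in('scene','top'):
    f=grab(n); cv2.imwrite('pics/%s0.png'%n,f['image']); print({k:f[k] for k in f if k not in('image','range_z')})
print(telemetry.get_state())
E
```

```text
{'fovy': 54.25039156493702, 'cx': 253.59128952330755, 'cy': 189.4782850085092, 'pose': array([[-4.52013982e-01, -6.25034593e-01,  6.36407981e-01,
         1.14528870e+03],
       [ 8.92010096e-01, -3.17655950e-01,  3.21578428e-01,
         2.62839194e+02],
       [ 1.16114002e-03,  7.13040290e-01,  7.01122099e-01,
         7.34368340e+02],
       [ 0.00000000e+00,  0.00000000e+00,  0.00000000e+00,
         1.00000000e+00]])}
{'fovy': 44.13866405021966, 'cx': 257.9400213623939, 'cy': 193.9354518196927, 'pose': array([[ 7.67380333e-02,  9.70780443e-01, -2.27368874e-01,
         2.79038094e+02],
       [-9.97050824e-01,  7.44957260e-02, -1.84401911e-02,
        -6.83848532e+01],
       [-9.63367559e-04,  2.28113387e-01,  9.73634097e-01,
         1.17884022e+03],
       [ 0.00000000e+00,  0.00000000e+00,  0.00000000e+00,
         1.00000000e+00]])}
{'clock': 0.1, 'joints': array([ 6.50048491e+01,  2.02608518e+01,  9.36229886e+01, -2.10692104e-04,
        6.61888862e+01, -1.35737238e-01]), 'qd': array([ 0.01127152, -0.08600074, -0.02101501, -0.03187271, -0.009583  ,
        0.09468518]), 'joint_torque': array([ 6.22247389e-04, -5.94896436e+01, -3.34938419e+01,  7.00397766e-02,
        1.82088150e-02, -5.33132322e-05]), 'tool_pos': array([262.54428331, 566.69954672, 213.92697737]), 'tool_rot': array([-1.79927273e+02,  2.03560905e-05,  1.55140672e+02]), 'contact_force': array([-0.30777475,  0.14071201, -0.39649482]), 'torque': array([ 0.00369676, -0.00896425,  0.02526152]), 'finger_force': 0.0, 'width': 1.0000434839586578}
```

View pics/scene0.png

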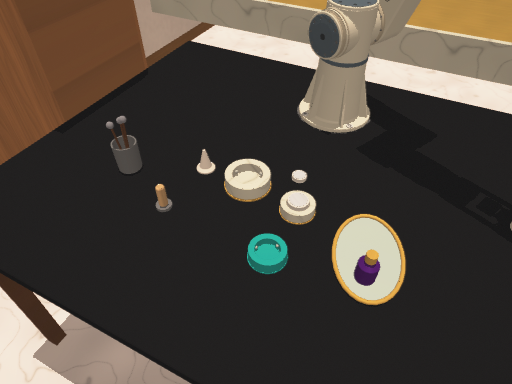

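View pics/top0.png

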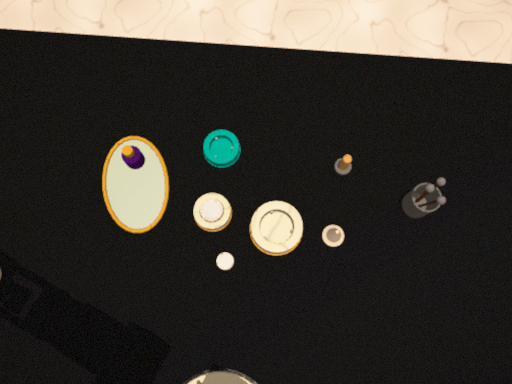

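The scene view shows the presser at (162,198), the white jar with its pod at (297,205), and the tray at (368,258) with violet at its near end. In the top view they are at (344,163), (212,211) and (136,185). The large white jar, the turquoise jar and the small disc are decoys.

Run:
```python
from h import *
def ld(n): return dict(np.load('pics/%s.npz'%n))
for n,boxes in {'top':dict(pres=(325,145,362,182),jar=(188,188,238,236),tray=(98,130,175,238),cone=(318,220,350,250),br=(398,172,450,222)),
 'scene':dict(pres=(150,178,178,214),jar=(274,186,322,226),tray=(328,210,410,306))}.items():
    f=ld(n); W=cloud(f)
    for k,(a,b,c,d) in boxes.items():
        w=W[b:d,a:c].reshape(-1,3); w=w[~np.isnan(w[:,0])]
        print(n,k)
        for lo,hi in {'pres':[(6,14),(15,30),(30,50),(50,70),(70,80)],'jar':[(28,36),(40,48)],'tray':[(3,8),(9,15),(60,95)],'cone':[(5,20),(50,75)],'br':[(70,95)]}[k]:
            s=w[(w[:,2]>lo)&(w[:,2]<hi)]
            if len(s)>3:
                c_,r_=cv2.minEnclosingCircle(s[:,:2].astype(np.float32)); print(lo,hi,len(s),'mean',s.mean(0).round(1),'circ',np.round(c_,1),round(r_,1),'ext',s.min(0).round(),s.max(0).round())
```

```text
top pres
6 14 132 mean [ 643.1 -251.2    9.9] circ [ 655.7 -260.2] 63.0 ext [ 608. -304.    6.] [ 704. -211.   14.]
15 30 25 mean [ 635.8 -253.2   19.7] circ [ 641.7 -255. ] 21.2 ext [ 626. -273.   15.] [ 652. -237.   28.]
30 50 30 mean [ 636.6 -251.9   40. ] circ [ 642.6 -255. ] 11.9 ext [ 631. -265.   30.] [ 651. -244.   49.]
50 70 25 mean [ 635.2 -252.6   60.7] circ [ 640.3 -255.1] 11.1 ext [ 632. -266.   51.] [ 644. -244.   70.]
70 80 68 mean [ 642.8 -255.6   74.9] circ [ 643.5 -256. ] 11.8 ext [ 632. -267.   70.] [ 654. -245.   80.]
top jar
28 36 548 mean [496.3  65.   32.7] circ [497.9  65.6] 46.3 ext [452.  20.  28.] [544. 111.  36.]
40 48 395 mean [496.9  65.5  44.3] circ [497.7  65.7] 28.6 ext [470.  38.  40.] [526.  94.  48.]
top tray
3 8 3513 mean [551.7 267.1   5.4] circ [560.5 270.5] 172.4 ext [413. 155.   3.] [708. 384.   8.]
9 15 1134 mean [551.2 267.8  11.4] circ [558.3 267.6] 129.6 ext [431. 182.   9.] [684. 357.  15.]
60 95 185 mean [615.6 273.7  77.5] circ [617.2 275.7] 20.5 ext [598. 257.  60.] [638. 293.  95.]
top cone
5 20 272 mean [ 460.9 -237.7   10.2] circ [ 
[... 635 characters left out ...]
.  -252.8   59.9] circ [ 645.5 -257.2] 12.1 ext [ 635. -267.   50.] [ 656. -246.   70.]
70 80 52 mean [ 645.7 -257.    74. ] circ [ 645.2 -257.8] 11.7 ext [ 635. -269.   70.] [ 657. -248.   77.]
scene jar
28 36 428 mean [508.   66.3  32. ] circ [498.1  64. ] 47.2 ext [452.  18.  28.] [545. 108.  36.]
40 48 285 mean [500.3  63.7  43.4] circ [499.7  64.9] 29.3 ext [470.  36.  40.] [528.  92.  47.]
scene tray
3 8 3382 mean [558.8 269.    5.1] circ [544.5 273.6] 173.9 ext [378. 161.   3.] [711. 368.   8.]
9 15 931 mean [576.7 272.8  11.5] circ [559.8 267.9] 129.6 ext [433. 180.   9.] [687. 354.  15.]
60 95 238 mean [625.4 274.8  79. ] circ [622.2 275.1] 17.2 ext [607. 258.  60.] [638. 292.  93.]
```

Emit:
servo_tool(plan=[0, 0, 0, 0, 0, 0, -0.069, 0, 0, 0, 0, 0, 0, -0.069, 0, 0, 0, 0, 0, 0, -0.069, 0, 0, 0, 0, 0, 0, -0.069, 0, -0.42, -0.9, 0, 0, 0, 0, 0, -0.42, -0.9, 0, 0, 0, 0, 0, -0.42, -0.9, 0, 0, 0, 0, 0, -0.42, -0.9, 0, 0, 0, 0, 0, -0.42, -0.9, 0, 0, 0, 0, 0, -0.42, -0.9, 0, 0, 0, 0], force=45)

```text
clock: 0.93
tool_pos: [363.6, 349.2, 214.3]
tool_rot: [-180.0, -0.0, -180.0]
contact_force: [1.0, -0.0, 0.2]
width: 1.001
finger_force: 0.0
```

Emit:
servo_tool(plan=[0, -0.42, -0.9, 0, 0, 0, 0, 0, -0.42, -0.9, 0, 0, 0, 0, 0, -0.42, -0.9, 0, 0, 0, 0, 0, -0.42, -0.9, 0, 0, 0, 0, 0, -0.42, -0.9, 0, 0, 0, 0, 0, -0.42, -0.9, 0, 0, 0, 0, 0, -0.42, -0.9, 0, 0, 0, 0, 0, -0.42, -0.9, 0, 0, 0, 0, 0, -0.42, -0.9, 0, 0, 0, 0, 0, 0, 0, 0, 0, 0, 0])

```text
clock: 1.77
tool_pos: [516.9, 21.7, 214.6]
tool_rot: [-179.9, 0.1, 179.8]
contact_force: [-0.4, -0.0, 0.4]
width: 0.999
finger_force: 0.0
```

Emit:
servo_tool(plan=[0, -0.405, -0.886, 0, 0, 0, 0, 0, -0.405, -0.886, 0, 0, 0, 0, 0, -0.405, -0.886, 0, 0, 0, 0, 0, -0.405, -0.886, 0, 0, 0, 0, 0, -0.405, -0.886, 0, 0, 0, 0, 0, -0.405, -0.886, 0, 0, 0, 0, 0, -0.405, -0.886, 0, 0, 0, 0, 0, -0.405, -0.886, 0, 0, 0, 0, 0, 0, 0, 0, 0, 0, 0, 0, 0, 0, 0, 0, 0, 0])

```text
clock: 2.6
tool_pos: [644.0, -257.8, 213.4]
tool_rot: [180.0, -0.1, 179.8]
contact_force: [0.1, 0.4, -0.1]
width: 1.003
finger_force: 0.0
```

Emit:
servo_tool(plan=[0, 0, 0, 0, 0, 0, 0, 0, 0, 0, 0, 0, 0, 0, 0, 0, 0, 0, 0, 0, 0, 0, 0, 0, 0, 0, 0, 0, 0, 0, 0, 0, 0, 0, 0, 0, 0, 0, 0, 0, 0, 0, 0, 0, 0, 0, 0, 0, 0, 0, 0, 0, 0, 0, 0, 0, 0, 0, 0, 0, 0, 0, 0, 0, 0, 0, 0, 0, 0, 0])

```text
clock: 3.43
tool_pos: [644.1, -256.5, 214.6]
tool_rot: [180.0, -0.0, 180.0]
contact_force: [-0.8, -0.8, -0.2]
width: 0.995
finger_force: 0.0
```

Emit:
servo_tool(plan=[0, 0, 0, 0.6, 0, 0, 0, 0, 0, 0, 0.6, 0, 0, 0, 0, 0, 0, 0.6, 0, 0, 0, 0, 0, 0, 0.6, 0, 0, 0, 0, 0, 0, 0.6, 0, 0, 0, 0, 0, 0, 0.6, 0, 0, 0, 0, 0, 0, 0.4, 0, 0, 0, 0, 0, 0, 0.4, 0, 0, 0, 0, 0, 0, 0.2, 0, 0, 0, 0, 0, 0, 0, 0, 0, 0])

```text
clock: 4.27
tool_pos: [642.8, -256.1, 28.5]
tool_rot: [179.9, -0.2, 180.0]
contact_force: [-0.3, -0.1, -0.7]
width: 1.0
finger_force: 0.0
```

Emit:
servo_tool(plan=[0.6, 0, 0, 0, 0, 0, 0, 0.65, 0, 0, 0, 0, 0, 0, 0.7, 0, 0, 0, 0, 0, 0, 0.75, 0, 0, 0, 0, 0, 0, 0.8, 0, 0, 0, 0, 0, 0, 0.9, 0, 0, 0, 0, 0, 0, 1, 0, 0, 0, 0, 0, 0, 1, 0, 0, 0, 0, 0, 0, 1, 0, 0, 0, 0, 0, 0, 1, 0, 0, 0, 0, 0, 0])

```text
clock: 5.1
tool_pos: [644.1, -256.5, 30.6]
tool_rot: [-180.0, -0.0, 180.0]
contact_force: [-0.4, -1.8, 0.5]
width: 0.296
finger_force: 0.8
```

Emit:
servo_tool(plan=[1, 0, 0, 0, 0, 0, 0, 1, 0, 0, 0, 0, 0, 0, 1, 0, 0, 0, 0, 0, 0, 1, 0, 0, 0, 0, 0, 0, 1, 0, 0, -0.2, 0, 0, 0, 1, 0, 0, -0.5, 0, 0, 0, 1, 0, 0, -0.5, 0, 0, 0, 1, 0, 0, -0.5, 0, 0, 0, 1, 0, 0, -0.5, 0, 0, 0, 1, 0, 0, -0.3, 0, 0, 0])

```text
clock: 5.93
tool_pos: [644.9, -256.8, 133.4]
tool_rot: [-180.0, 0.1, 180.0]
contact_force: [0.6, -0.2, -0.8]
width: 0.251
finger_force: 45.0
```

Run:
```python
from h import *
print(telemetry.get_state())
f=grab('scene'); W=cloud(f); cv2.imwrite('pics/s1.png',cv2.resize(f['image'][100:260,80:240],None,fx=3.5,fy=3.5))
m=(np.hypot(W[...,0]-644,W[...,1]+256)<45)&(W[...,2]>60)&(W[...,2]<170)
s=W[m]
for lo in range(90,180,8):
    q=s[(s[:,2]>lo)&(s[:,2]<lo+8)]
    if len(q)>3: print(lo,len(q),q.min(0).round(),q.max(0).round(),q.mean(0).round(1))
```

```text
{'clock': 5.9333, 'joints': array([-2.18358623e+01,  3.05701023e+01,  8.83589032e+01,  5.36654033e-03,
        6.09257045e+01, -1.11824297e+02]), 'qd': array([ 0.07221141, -7.82924452, -4.9481087 ,  0.01409413, 12.86215459,
       -0.07989962]), 'joint_torque': array([-7.60602445e-03, -6.79999423e+01, -3.02209926e+01, -3.60586401e-02,
        6.65967492e-02,  1.63252713e-03]), 'tool_pos': array([ 644.93046257, -256.77451557,  133.43565752]), 'tool_rot': array([-1.79950347e+02,  1.36622765e-01,  1.79985892e+02]), 'contact_force': array([ 0.56595756, -0.22284854, -0.84187244]), 'torque': array([-0.01609787, -0.00636388, -0.00057031]), 'finger_force': 44.99263459816575, 'width': 0.25113043957660636}
98 12 [ 629. -263.  103.] [ 666. -236.  106.] [ 654.5 -244.9  104.8]
106 99 [ 626. -278.  106.] [ 667. -235.  114.] [ 652.8 -250.7  111.6]
114 48 [ 626. -278.  114.] [ 667. -238.  122.] [ 650.3 -252.8  116.2]
122 20 [ 647. -264.  122.] [ 657. -246.  130.] [ 653.7 -253.2  125.7]
130 22 [ 650. -277.  131.] [ 657. -234.  138.] [ 654.2 -254.5  134.7]
138 50 [ 639. -281.  138.] [ 657. -231.  146.] [ 652.5 -251.   142.1]
146 55 [ 638. -282.  146.] [ 657. -231.  154.] [ 652.5 -250.5  150.3]
154 53 [ 637. -281.  154.] [ 657. -229.  162.] [ 652.2 -250.9  158.3]
162 52 [ 637. -284.  162.] [ 657. -229.  170.] [ 651.9 -250.   165.9]
```

View pics/s1.png

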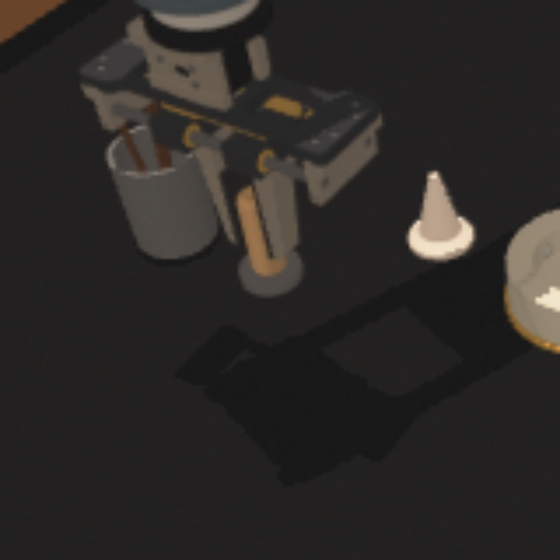

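The presser is held upright, with its foot at about (273,270) in the crop. Next I move over the jar.

Emit:
servo_tool(plan=[1, 0.4, 0.89, 0, 0, 0, 0, 1, 0.4, 0.89, 0, 0, 0, 0, 1, 0.4, 0.89, 0, 0, 0, 0, 1, 0.4, 0.89, 0, 0, 0, 0, 1, 0.4, 0.89, 0, 0, 0, 0, 1, 0.4, 0.89, 0, 0, 0, 0, 1, 0.4, 0.89, 0, 0, 0, 0, 1, 0.4, 0.89, 0, 0, 0, 0, 1, 0.4, 0.89, 0, 0, 0, 0, 1, 0.05, 0.02, 0, 0, 0, 0])

```text
clock: 6.82
tool_pos: [494.8, 69.2, 129.9]
tool_rot: [179.9, -0.2, -179.9]
contact_force: [-1.2, -0.2, -1.0]
width: 0.253
finger_force: 45.0
```

Emit:
servo_tool(plan=[1, 0, 0, 0.2, 0, 0, 0, 1, 0, 0, 0.2, 0, 0, 0, 1, 0, 0, 0.2, 0, 0, 0, 1, 0, 0, 0.2, 0, 0, 0, 1, 0, 0, 0.2, 0, 0, 0, 1, 0, 0, 0, 0, 0, 0, 1, 0, 0, 0, 0, 0, 0, 1, 0, 0, 0, 0, 0, 0, 1, 0, 0, 0, 0, 0, 0, 1, 0, 0, 0, 0, 0, 0])

```text
clock: 7.65
tool_pos: [498.5, 64.7, 91.0]
tool_rot: [180.0, 0.0, 180.0]
contact_force: [0.3, 0.1, -1.6]
width: 0.255
finger_force: 45.0
```

Run:
```python
from h import *
s=telemetry.get_state();print(s['tool_pos'],s['tool_rot'],s['contact_force'])
f=grab('scene'); W=cloud(f); cv2.imwrite('pics/s2.png',cv2.resize(f['image'][130:240,240:350],None,fx=5,fy=5))
m=(np.hypot(W[...,0]-498.5,W[...,1]-65)<50)
s=W[m]
for lo,hi in((28,36),(40,47),(56,62),(62,68),(68,74),(74,82),(82,88)):
    q=s[(s[:,2]>lo)&(s[:,2]<hi)]
    if len(q)>3: print(lo,len(q),q.min(0).round(),q.max(0).round(),q.mean(0).round(1),cv2.minEnclosingCircle(q[:,:2].astype(np.float32)))
```

```text
[498.53504238  64.71512338  90.9835157 ] [1.79993873e+02 4.57784195e-02 1.79978636e+02] [ 0.31994716  0.10039395 -1.56992464]
28 391 [454.  18.  28.] [545. 110.  35.] [511.6  67.6  31.9] ((498.7718811035156, 63.63725662231445), 46.15616226196289)
40 173 [477.  36.  40.] [528.  91.  47.] [509.3  65.9  43.3] ((499.3975830078125, 64.31332397460938), 28.850509643554688)
56 4 [515.  56.  61.] [519.  76.  62.] [517.5  64.9  61.7] ((515.9151611328125, 66.20475006103516), 10.317011833190918)
62 24 [498.  49.  63.] [521.  86.  68.] [514.5  71.7  64.9] ((506.4713134765625, 67.3935546875), 20.083940505981445)
68 101 [486.  44.  68.] [521.  85.  74.] [507.3  66.   70.8] ((500.5938720703125, 64.42437744140625), 22.0690975189209)
74 25 [494.  55.  74.] [515.  75.  82.] [507.6  66.7  78.1] ((504.5052490234375, 65.88270568847656), 13.841562271118164)
82 13 [503.  53.  82.] [512.  74.  86.] [507.9  63.8  84.6] ((504.6868591308594, 63.49073791503906), 10.34685230255127)
```

View pics/s2.png

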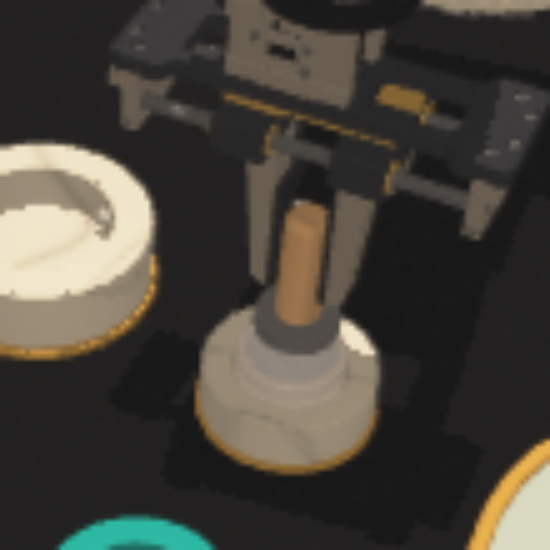

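The foot at (297,320) sits over the pod, about 1 mm off in +x. I correct that and approach.

Emit:
servo_tool(plan=[1, 0.025, 0, 0.1, 0, 0, 0, 1, 0, 0, 0.1, 0, 0, 0, 1, 0, 0, 0.1, 0, 0, 0, 1, 0, 0, 0.05, 0, 0, 0, 1, 0, 0, 0, 0, 0, 0, 1, 0, 0, 0.025, 0, 0, 0, 1, 0, 0, 0.025, 0, 0, 0, 1, 0, 0, 0.025, 0, 0, 0, 1, 0, 0, 0, 0, 0, 0, 1, 0, 0, 0, 0, 0, 0])

```text
clock: 8.53
tool_pos: [497.2, 64.7, 73.6]
tool_rot: [-180.0, 0.0, 180.0]
contact_force: [0.7, 0.1, -1.1]
width: 0.254
finger_force: 45.0
```

Emit:
servo_tool(plan=[1, 0, 0, 0.025, 0, 0, 0, 1, 0, 0, 0.025, 0, 0, 0, 1, 0, 0, 0.025, 0, 0, 0, 1, 0, 0, 0.025, 0, 0, 0, 1, 0, 0, 0.025, 0, 0, 0, 1, 0, 0, 0.025, 0, 0, 0, 1, 0, 0, 0.025, 0, 0, 0, 1, 0, 0, 0, 0, 0, 0, 1, 0, 0, 0, 0, 0, 0, 1, 0, 0, 0, 0, 0, 0])

```text
clock: 9.37
tool_pos: [497.0, 64.7, 66.4]
tool_rot: [-180.0, -0.0, 180.0]
contact_force: [0.2, 0.7, -1.5]
width: 0.253
finger_force: 45.0
```

Emit:
servo_tool(plan=[1, 0, 0, 0.025, 0, 0, 0, 1, 0, 0, 0.025, 0, 0, 0, 1, 0, 0, 0.025, 0, 0, 0, 1, 0, 0, 0.015, 0, 0, 0, 1, 0, 0, 0, 0, 0, 0, 1, 0, 0, 0, 0, 0, 0, 1, 0, 0, 0, 0, 0, 0, 1, 0, 0, 0, 0, 0, 0, 1, 0, 0, 0, 0, 0, 0, 1, 0, 0, 0, 0, 0, 0])

```text
clock: 10.2
tool_pos: [497.2, 64.7, 63.0]
tool_rot: [180.0, 0.0, 180.0]
contact_force: [-0.0, -0.1, -0.9]
width: 0.25
finger_force: 45.0
```

Emit:
servo_tool(plan=[1, 0, 0, 0.025, 0, 0, 0, 1, 0, 0, 0, 0, 0, 0, 1, 0, 0, 0.02, 0, 0, 0, 1, 0, 0, 0, 0, 0, 0, 1, 0, 0, 0, 0, 0, 0, 1, 0, 0, 0, 0, 0, 0, 1, 0, 0, 0, 0, 0, 0, 1, 0, 0, 0, 0, 0, 0, 1, 0, 0, 0, 0, 0, 0, 1, 0, 0, 0, 0, 0, 0])

```text
clock: 11.03
tool_pos: [497.5, 64.7, 62.3]
tool_rot: [180.0, 0.0, 180.0]
contact_force: [-3.8, -1.2, 14.5]
width: 0.252
finger_force: 45.0
```

Run:
```python
from h import *
s=telemetry.get_state();print(s['tool_pos'],s['tool_rot'],s['contact_force'])
f=grab('scene'); W=cloud(f); cv2.imwrite('pics/s3.png',cv2.resize(f['image'][130:240,240:350],None,fx=5,fy=5))
s=W[(np.hypot(W[...,0]-498.5,W[...,1]-65)<28)]
print(np.histogram(s[:,2],np.arange(20,80,2)))
```

```text
[497.48967884  64.72213842  62.34817539] [1.79998698e+02 3.77610068e-02 1.79983466e+02] [-3.76671906 -1.2257293  14.49246551]
(array([ 0,  0,  0,  1,  6, 28, 48, 17, 11,  9, 39, 45,  8,  7,  5,  5,  6,
        5,  4,  5,  5,  2,  6, 15,  9, 12, 12, 16,  7]), array([20, 22, 24, 26, 28, 30, 32, 34, 36, 38, 40, 42, 44, 46, 48, 50, 52,
       54, 56, 58, 60, 62, 64, 66, 68, 70, 72, 74, 76, 78]))
```

View pics/s3.png

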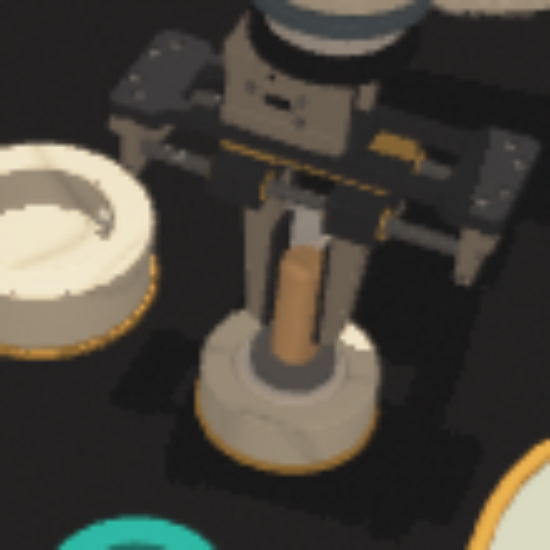

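The foot at (290,365) is pressing the pod flush with the rim at 14.5 N, so the pod is seated. Now I lift and carry the presser to the tray.

Emit:
servo_tool(plan=[1, 0, 0, -0.05, 0, 0, 0, 1, 0, 0, -0.2, 0, 0, 0, 1, 0, 0, -0.5, 0, 0, 0, 1, 0, 0, -0.5, 0, 0, 0, 1, 0, 0, -0.25, 0, 0, 0, 1, 0, 0, 0, 0, 0, 0, 1, -0.05, 0.5, 0, 0, 0, 0, 1, -0.05, 0.8, 0, 0, 0, 0, 1, -0.05, 0.8, 0, 0, 0, 0, 1, -0.05, 0.8, 0, 0, 0, 0])

```text
clock: 11.92
tool_pos: [504.7, 181.7, 120.3]
tool_rot: [-180.0, -0.0, 179.9]
contact_force: [-0.1, -1.2, -1.4]
width: 0.248
finger_force: 45.0
```

Emit:
servo_tool(plan=[1, -0.05, 0.8, 0, 0, 0, 0, 1, -0.05, 0.8, 0, 0, 0, 0, 1, 0, 0.4, 0, 0, 0, 0, 1, 0, 0, 0, 0, 0, 0, 1, 0, 0, 0.5, 0, 0, 0, 1, 0, 0, 0.5, 0, 0, 0, 1, 0, 0, 0.5, 0, 0, 0, 1, 0, 0, 0.25, 0, 0, 0, 1, 0, 0, 0, 0, 0, 0, 1, 0, 0, 0, 0, 0, 0])

```text
clock: 12.75
tool_pos: [508.8, 260.0, 50.7]
tool_rot: [-180.0, -0.1, 180.0]
contact_force: [-0.5, 0.6, -0.9]
width: 0.253
finger_force: 45.0
```

Run:
```python
from h import *
s=telemetry.get_state();print(s['tool_pos'],s['tool_rot'],s['contact_force'])
f=grab('scene'); W=cloud(f); cv2.imwrite('pics/s4.png',cv2.resize(f['image'][150:310,250:410],None,fx=3.5,fy=3.5))
s=W[(np.hypot(W[...,0]-498.5,W[...,1]-65)<26)]; print('pod',np.nanpercentile(s[:,2],[5,25,50,75,95]),np.linalg.lstsq(np.c_[s[:,:2]-[498.5,65],np.ones(len(s))],s[:,2],rcond=None)[0])
```

```text
[508.83488518 260.00264732  50.72697863] [-1.79952317e+02 -8.13619064e-02  1.79963542e+02] [-0.53086144  0.64622696 -0.94648625]
pod [30.62722775 31.85799477 32.74040226 33.51896819 34.46824422] [8.97766008e-03 1.20930838e-02 3.26459344e+01]
```

View pics/s4.png

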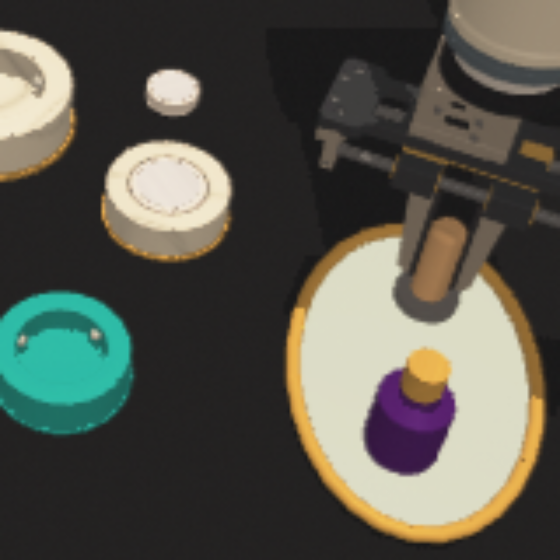

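The pod at (168,185) is level and flush. The presser hangs over the free end of the tray at (428,300), so I lower it gently.

Emit:
servo_tool(plan=[1, 0, 0, 0.1, 0, 0, 0, 1, 0, 0, 0.1, 0, 0, 0, 1, 0, 0, 0.1, 0, 0, 0, 1, 0, 0, 0.05, 0, 0, 0, 1, 0, 0, 0.02, 0, 0, 0, 1, 0, 0, 0.01, 0, 0, 0, 1, 0, 0, 0.01, 0, 0, 0, 1, 0, 0, 0, 0, 0, 0, 1, 0, 0, 0, 0, 0, 0, 1, 0, 0, 0, 0, 0, 0])

```text
clock: 13.63
tool_pos: [509.3, 260.8, 35.7]
tool_rot: [180.0, 0.0, 180.0]
contact_force: [-0.1, -0.1, -1.0]
width: 0.254
finger_force: 45.0
```

Emit:
servo_tool(plan=[1, 0, 0, 0.01, 0, 0, 0, 1, 0, 0, 0.01, 0, 0, 0, 1, 0, 0, 0, 0, 0, 0, 1, 0, 0, 0, 0, 0, 0, 1, 0, 0, 0, 0, 0, 0, 1, 0, 0, 0, 0, 0, 0, 1, 0, 0, 0, 0, 0, 0, 1, 0, 0, 0, 0, 0, 0, 1, 0, 0, 0, 0, 0, 0, 1, 0, 0, 0, 0, 0, 0])

```text
clock: 14.47
tool_pos: [509.4, 260.8, 35.4]
tool_rot: [180.0, 0.0, 180.0]
contact_force: [-1.5, -1.2, 5.7]
width: 0.249
finger_force: 45.0
```

The foot is on the tray floor. Now I release and retreat straight up.

Emit:
servo_tool(plan=[0.7, 0, 0, 0, 0, 0, 0, 0.65, 0, 0, 0, 0, 0, 0, 0.6, 0, 0, 0, 0, 0, 0, 0.5, 0, 0, 0, 0, 0, 0, 0.4, 0, 0, 0, 0, 0, 0, 0.3, 0, 0, 0, 0, 0, 0, 0.3, 0, 0, 0, 0, 0, 0, 0.3, 0, 0, 0, 0, 0, 0, 0.3, 0, 0, 0, 0, 0, 0, 0.3, 0, 0, 0, 0, 0, 0])

```text
clock: 15.3
tool_pos: [509.2, 260.7, 34.8]
tool_rot: [-180.0, -0.0, 180.0]
contact_force: [-0.3, 0.9, 0.4]
width: 0.7
finger_force: 0.0
```

Emit:
servo_tool(plan=[0.3, 0, 0, -0.2, 0, 0, 0, 0.3, 0, 0, -0.5, 0, 0, 0, 0.3, 0, 0, -0.5, 0, 0, 0, 0.3, 0, 0, -0.5, 0, 0, 0, 0.3, 0, 0, -0.5, 0, 0, 0, 0.3, 0, 0, -0.5, 0, 0, 0, 0.3, 0, 0, -0.5, 0, 0, 0, 0.3, 0, 0, -0.5, 0, 0, 0, 0.3, 0, 0, 0, 0, 0, 0, 0.3, 0, 0, 0, 0, 0, 0])

```text
clock: 16.13
tool_pos: [509.8, 261.0, 184.2]
tool_rot: [179.9, 0.1, 180.0]
contact_force: [-0.8, 1.2, -0.8]
width: 0.699
finger_force: 0.0
```

Run:
```python
from h import *
s=telemetry.get_state();print(s['tool_pos'],s['contact_force'],s['width'])
f=grab('scene'); W=cloud(f); cv2.imwrite('pics/s5.png',cv2.resize(f['image'][150:310,250:410],None,fx=3.5,fy=3.5))
s=W[(np.hypot(W[...,0]-498.5,W[...,1]-65)<26)]; print('pod',np.nanmedian(s[:,2]))
s=W[(np.hypot(W[...,0]-509.5,W[...,1]-261)<40)]
for lo in range(20,90,10):
    q=s[(s[:,2]>lo)&(s[:,2]<lo+10)]
    if len(q)>3: print(lo,len(q),q.mean(0).round(1),q.max(0).round())
```

```text
[509.83494418 261.04297833 184.1669272 ] [-0.76549246  1.23950319 -0.76404103] 0.6991275556638316
pod 32.68058738291137
20 27 [518.6 259.8  25.2] [522. 271.  29.]
30 28 [518.5 260.7  35. ] [523. 272.  40.]
40 29 [518.3 259.8  44.7] [521. 271.  49.]
50 28 [518.9 260.1  54.7] [523. 271.  60.]
60 35 [518.9 260.4  64.9] [524. 272.  70.]
70 58 [515.4 260.1  76.7] [522. 272.  80.]
80 23 [510.1 259.8  80.9] [518. 268.  82.]
```

View pics/s5.png

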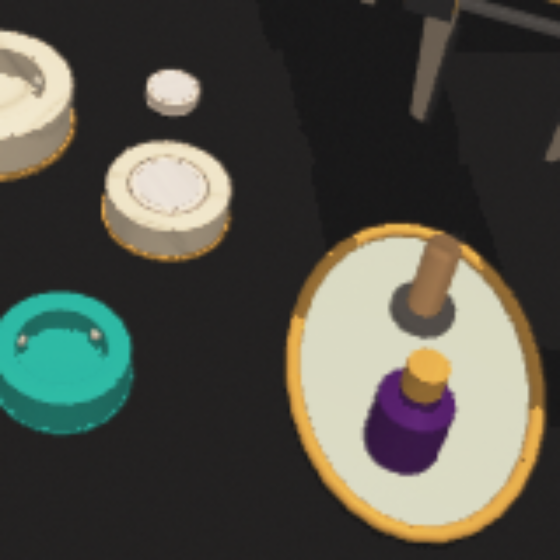

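The presser stands upright on the tray at (425,300), the pod is flush at (168,185), and the gripper is clear.

```bash
python3 -c "
from rig import r; print(r.job_done())"
```

```text
the job is handed in; nothing more can be done
None
```

The job is handed in: the last camera check shows the pod level and flush with the jar's rim and the presser standing upright, released, on the oval tray; the hand-in returned no verdict.

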